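# Clamp the filter cell in its screw yoke

## Task

Slide the steel filter cell by its side handle fully home under the screw of the yoke, bringing it up gently against the two stop pins. Then crank the screw down on it until the indicator tab pops out of the side of the base, stop turning right there (a quarter turn more over-tightens it), let go, and leave the glassware and the can around the yoke where they stand.

Things in the scene. Friction and masses are not known exactly. Their poses are not given: they have to be found in the camera images.
- yoke: Grey screw yoke fixed to the bench. Origin: bench level under the screw axis; x points from its open front (robot's side) to its back, y left, z up. Base: deck 30 mm above the bench, from 110 mm in front to 60 mm behind the axis, 156 mm wide. Two 18 mm rods 56 mm left and right carry a cross-beam 150 mm wide, 36 mm front to back, 128 to 154 mm above the bench (end nuts to 174 mm).
- nest (a point): Point on the deck under the screw axis; axes as the yoke. The cell is home with its axis here, touching the stop pins. Around this point lies a flush 68 x 68 mm sprung bed plate that sinks 1 mm per 20 N as the screw presses. In front, two guide rails (10 mm above the deck, inner faces 65 mm apart) run along x from 109 to 39 mm before the axis.
- stops: Two upright steel stop pins behind the nest, 12 mm thick, 48 mm high, centred 28 mm behind and 23 mm left and right of the screw axis: the round cell (radius 30 mm) beds into the V between them. Origin: on the deck on the screw axis. Over 40 N against them is ramming.
- cell_mid (a point): Middle of the loose steel filter cell, 32 mm above its underside: a round flanged pot 60 mm wide, 64 mm high, 0.5 to 0.8 kg, with a raised boss 34 mm wide on top. It starts upright on the deck between the rails, 53 to 64 mm in front of the nest. Its side handle points along the cell's -x (towards the robot); z up.
- cell_handle (a point): Middle of the cell's black side handle, 90 mm from the cell's axis: a level round grip 15 mm thick, from 54 to 124 mm out from that axis, 40 mm above the cell's underside (70 mm above the bench). It runs along x; axes as the cell.
- screw_axis (a point): Point on the screw axis at the top of the beam's boss, 162 mm above the bench. Fixed. Same axes as the yoke.
- crank_grip (a point): Middle of the crank's upright black grip, 22 mm thick, 50 mm tall, spinning freely on its pin, 50 mm from the screw axis; the crank's arm and balls lie 27 mm or more below. x: from axis to grip; z up. Starts at the back or the sides, 228 to 235 mm above the bench. Clockwise from above screws down 8 mm a turn, grip sinking too; about 4 N to turn free, 6 to 7 N tight; self-locking.
- spindle: The screw, whose lower end carries a round steel pad, 34 mm wide, that presses on the cell's boss. Origin: on the screw axis, 231 mm below the middle of the crank's grip. The pad is set differently each time: it starts 2.5 to 13.5 mm above the cell's top. The tab pops at about 85 N, 0.8 to 2.1 turns from the start; each further tenth of a turn adds about 16 N; over 120 N is over-tightened.
- tab (a joint): Sprung white-painted indicator tab, 34 mm wide and 7 mm thick, in a slot in the right-hand (-y of the yoke) face of the base, 13 mm above the bench. 0: flush with the face (start). It springs out to 0.022 (m, sticking out 22 mm) when the clamping force reaches the set force, and stays out.
- flask: Conical glass flask, 84 mm wide, 130 mm high, to the left of the yoke. Bystander. Origin: centre of its underside.
- beaker: Glass beaker, 66 mm wide, 85 mm high, to the left front of the yoke. Bystander. Origin: centre of its underside.
- can: Steel solvent can, 72 mm wide, 135 mm high, to the right of the yoke. Bystander. Origin: centre of its underside.
There are look-alikes about, which are no part of the job. Leave any pink or purple look-alike of the yoke alone.

How it is judged:
On the way, in this order (a step that is already met when the one before it is completed fails the run):
1. the filter cell is home under the screw, upright (horizontal distance between cell_mid and nest below 0.003 m and angle between cell_mid's own z axis and vertical below 0.06 rad and contact force between spindle and cell below 5 N), for 0.2 s.
2. the indicator tab has popped out (value of joint tab above 0.015 m), for 0.2 s.
At the end, for the whole second after the job is handed in: The tab sticks out by more than 15 mm, the cell stands upright (within 3.5 degrees) with its axis within 3 mm of the screw axis, and the screw still presses on it with more than 60 N (value of joint tab above 0.015 m and horizontal distance between cell_mid and nest below 0.003 m and angle between cell_mid's own z axis and vertical below 0.06 rad and contact force between spindle and cell above 60 N); the robot touches nothing.
It fails at once if the cell was over-tightened: more than 120 N from the screw (contact force between spindle and cell above 120 N).
It fails at once if the cell was rammed against the stop pins with more than 40 N (contact force between stops and cell above 40 N).
It fails at once if a bystander was pushed more than 25 mm (distance of any of flask, beaker, can from where it was at the start of the episode above 0.025 m).
It also fails if it takes over 67 s, if anything falls off the work surface, if the arm or the gripper's body presses on something with over 40 N, if the wrist force passes 120 N, or if a joint passes its speed limit or range.

## Robot

A 6-joint arm with a two-finger parallel gripper is mounted at the origin on the work surface. World frame = base frame: x ahead of the robot, y to its left, z up, the work surface at z = 0. Lengths are in m, angles in rad, forces in N, time in s.
With the tool pointing down it reaches from about 0.3 to 0.875 m from the base axis. Payload 6.4 kg.
Tool frame: the origin (TCP) lies on the centre line of the jaws, within the pads' length; the fingertips stand ctrl.tip_extent ahead of it and the grasp point (between the pads) lies 8 mm behind it (ctrl.tip_extent is the distance from the TCP to the fingertips, in m); z points along the fingers, y is the line along which they close (so a half turn about z gives the same grasp; the last joint's range is limited). The gripper opens to 85 mm and grips with 20 to 120 N. Pads are 22 mm wide; open, the fingers measure 114 mm over their backs; the gripper's body (76 mm by 85 mm) begins 54 mm behind the grasp point. The pads swing forward as they close: fully open they stand 13 mm farther back than shut.
Start: joints at [-1.352, 0.181, 1.607, -0, 1.354, -0.206], TCP at [0.237, -0.524, 0.242] pointing down, gripper open.
Joint ranges: [-2.99, 2.99], [-0.89, 2.07], [0.3, 2.58], [-1.14, 4.28], [0, 2.63], [-3.12, 3.12]. Speed limits (rad/s): [2.57, 2.57, 3.01, 3.14, 3.14, 3.14].

## Interface

Orientations are given as a unit quaternion [w, x, y, z].
In Python, from bench import ctrl gives the robot as it stands.
- The arm moves only by the shell command python3 -m handwheel 'ROWS'. ROWS is JSON, a list of rows, each a list of 7 numbers: the turn, a rotation vector about the tool's x, y, z as a fraction of full scale, then the shift along the tool's x, y, z as a fraction of full scale, then the opening, from 0 (shut) to 1 (fully open). In form: [[rx, ry, rz, x, y, z, jaw], ...]. A call has exactly 8 rows; each row shifts and turns the commanded pose from where the row before left it, along the tool's axes as they then stand; what a row does not reach is not made up. Full scale, the value 1, is 300 mm for a shift and pi rad for a turn. A row lasts 1/10 s, in which the tool goes at most 50 mm and 8.59 degrees, less where a joint would pass 70% of its speed; a pose out of reach is approached as far as the arm can. A call with a number of a shift or a turn outside -1 to 1 is refused whole. A call with a gripper value outside its range is refused whole. The fingers move at their own pace and stop on an object; the grip force is fixed at half the most. Time passes only in rows, so rows that do not move let the fingers close, or fill a call up. It gives the time, the measured TCP pose, the force, the opening and the grip force at its end, in the units of the state.
- ctrl.get_obs(): the state, without advancing time (a new reading comes with each control period).
- ctrl.camera(name): name is "scene" or "top" or "wrist"; returns the picture (384x512x3 uint8, blue, green, red); there is no depth.
- ctrl.camera_model(name): a dict with "camera_matrix" (3x3 intrinsics, pixels), "cam_to_world" (4x4, takes a point from camera to world coordinates). Camera axes: x right, y up, looking along -z (the intrinsics and any distortion apply to the point x, -y, -z); pixel columns grow to the right and rows downward; lengths in m; the calibration is good to about 2 mm. A picture is of the moment at which its call begins: read the wrist's pose just before it. camera_model takes no time and is no camera call; for the wrist camera it gives the pose at the moment of the call.
- ctrl.hand_in(): hands the job in; it is judged then, once.
The state is a dict: "time_s": time; "q": joint angles; "dq": joint speeds; "joint_efforts": joint torques, N m; "eef_pos": TCP position; "eef_rot": TCP orientation; "wrist_force": force on the tool from outside, world axes, zero at the start; "torque": the same for the moment, N m; "opening": opening from 0.0 (shut) to 1.0 (fully open); "grasp_force": force on a finger pad.
Only numpy, scipy, OpenCV 4.12 (cv2) and the standard library are available. Lean on these libraries where they do the work, as an engineer would, in place of code of your own. Each camera call takes 0.05 s, during which the arm holds its last target. There are 200 camera calls.

## Working session

There is one attempt and no reset: what is moved stays moved. The work goes in short steps, Python scripts to look and compute and a shell command to move; the robot and the scene stay as the last step left them, time stands still between calls to the robot, and variables do not carry over. Pictures are saved under pics/ and viewed, at most 10 in all, crops included, and the job is handed in when it is done.

```bash
ls; mkdir -p pics
python3 - <<'E'
from bench import ctrl
import cv2,numpy as np
a=ctrl.camera("scene");b=ctrl.camera("top")
cv2.imwrite("pics/scene0.png",a);cv2.imwrite("pics/top0.png",b)
for n in("scene","top"):
    m=ctrl.camera_model(n);print(n,np.round(m["camera_matrix"],1).tolist(),np.round(m["cam_to_world"],3).tolist(),[k for k in m])
o=ctrl.get_obs();print(o["time_s"],o["eef_pos"],o["eef_rot"],o["opening"],ctrl.tip_extent)
E
```

```text
pics
scene [[363.8, 0.0, 254.3], [0.0, 363.8, 190.3], [0.0, 0.0, 1.0]] [[0.646, -0.61, 0.459, 1.065], [0.763, 0.512, -0.394, -0.297], [0.005, 0.605, 0.796, 1.048], [0.0, 0.0, 0.0, 1.0]] ['camera_matrix', 'cam_to_world']
top [[440.8, 0.0, 257.3], [0.0, 440.8, 191.7], [0.0, 0.0, 1.0]] [[-0.008, 0.99, -0.139, 0.361], [-1.0, -0.006, 0.016, 0.149], [0.015, 0.139, 0.99, 1.507], [0.0, 0.0, 0.0, 1.0]] ['camera_matrix', 'cam_to_world']
0.1 [ 0.23688513 -0.52342625  0.2414677 ] [-7.77708989e-04  9.77531070e-01  2.10789949e-01 -6.82910863e-06] 0.9980671287070071 0.011
```

View pics/scene0.png

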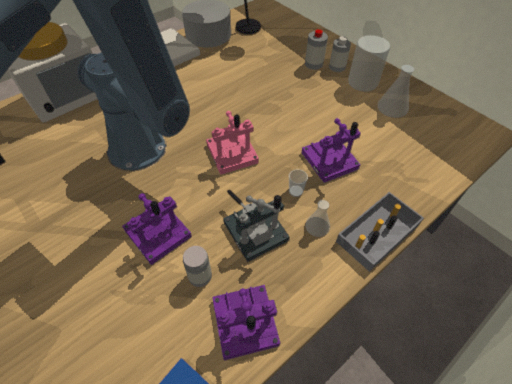

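View pics/top0.png

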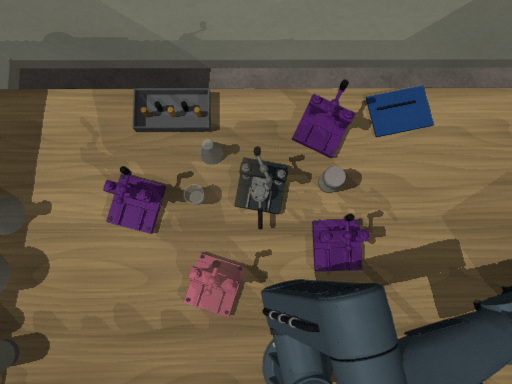

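Scene: the grey yoke is at (257,228), with its black handle at (235,195) and crank grip at (277,202). Top view: yoke (262,187), handle (260,217), crank grip (257,151). Look-alikes in the top view are purple at (136,203), (323,125) and (338,245), and pink at (214,284). I choose the grey one and check it in one crop.

Run:
```python
import cv2,numpy as np
a=cv2.imread("pics/scene0.png")[170:270,205:305];b=cv2.imread("pics/top0.png")[140:240,215:315]
r=lambda i:cv2.resize(i,(400,400),interpolation=cv2.INTER_CUBIC)
c=np.hstack([r(a),r(b)]);c=cv2.convertScaleAbs(c,alpha=1.6,beta=10)
cv2.imwrite("pics/crop0.png",c)
```

```text
(no output)
```

View pics/crop0.png

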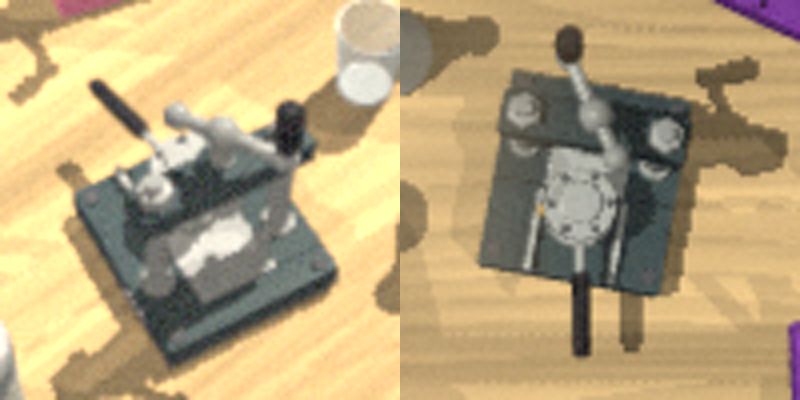

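```bash
cat > h.py <<'E'
from bench import ctrl
import cv2,numpy as np
def ray(m,px):
    K=np.array(m["camera_matrix"]);T=np.array(m["cam_to_world"])
    d=np.linalg.inv(K)@[px[0],px[1],1];d=T[:3,:3]@[d[0],-d[1],-d[2]]
    return T[:3,3],d
def plane(m,px,z):
    c,d=ray(m,px);return c+d*(z-c[2])/d[2]
def tri(m1,p1,m2,p2):
    A=np.zeros((3,3));b=np.zeros(3);R=[]
    for m,p in((m1,p1),(m2,p2)):
        c,d=ray(m,p);d=d/np.linalg.norm(d);P=np.eye(3)-np.outer(d,d);A+=P;b+=P@c;R.append((c,P))
    x=np.linalg.solve(A,b);return x,[np.linalg.norm(P@(x-c)) for c,P in R]
def proj(m,X):
    T=np.array(m["cam_to_world"]);p=T[:3,:3].T@(np.array(X)-T[:3,3]);q=np.array(m["camera_matrix"])@[p[0],-p[1],-p[2]];return q[:2]/q[2]
E
python3 - <<'E'
from h import *
np.set_printoptions(precision=4,suppress=True)
S=ctrl.camera_model("scene");T=ctrl.camera_model("top")
t=lambda x,y:(215+x/4-.4,140+y/4-.4);s=lambda x,y:(205+x/4-.4,170+y/4-.4)
C=[plane(T,t(*p),.03) for p in((80,265),(262,295),(290,100),(115,70))]
print(C)
for i in range(4):print(np.linalg.norm(C[i]-C[(i+1)%4]))
bx=(C[3]-C[0]+C[2]-C[1]);print("yaw",np.arctan2(bx[1],bx[0]));bx/=np.linalg.norm(bx)
n=np.mean(C,0)+.025*bx;print("nest",n)
print("grip",tri(T,t(170,42),S,s(290,130)))
print("hub",tri(T,t(195,112),S,s(222,145)))
print("handle tip",plane(T,t(182,352),.07),plane(S,s(95,87),.07));print("handle in",plane(T,t(182,275),.07),plane(S,s(145,135),.07))
for n in((1,1),): print(plane(T,t(123,108),.174),plane(T,t(268,135),.174))
E
```

```text
[array([0.521 , 0.2015, 0.03  ]), array([0.4946, 0.0485, 0.03  ]), array([0.6616, 0.022 , 0.03  ]), array([0.6885, 0.1714, 0.03  ])]
0.15520844871568631
0.16903232408600505
0.15178777435817375
0.17014692020089628
yaw -0.16776281027763434
nest [0.6161 0.1067 0.03  ]
grip (array([0.6653, 0.1282, 0.2318]), [np.float64(0.0009136177682044363), np.float64(0.0009136177682044566)])
hub (array([0.621 , 0.1077, 0.1842]), [np.float64(0.000462706395366814), np.float64(0.00046270639536695934)])
handle tip [0.4449 0.1171 0.07  ] [0.4483 0.1177 0.07  ]
handle in [0.5079 0.1166 0.07  ] [0.5138 0.1188 0.07  ]
[0.6267 0.1631 0.174 ] [0.605  0.0518 0.174 ]
```

The crop confirms the choice: the grey yoke has the cell, a black handle at top px (260,217) and the crank grip at (257,150). The sizes match the description (base 153x170 mm, grip radius 53 mm at z 0.232). Moving above the handle.

```bash
python3 -m handwheel '[[0,0,0.045,0,0,-0.07,1],[0,0,0.045,0,0,-0.07,1],[0,0,0.045,0,0,-0.07,1],[0,0,0,0.05,-0.133,0,1],[0,0,0,0.05,-0.133,0,1],[0,0,0,0.05,-0.133,0,1],[0,0,0,0.05,-0.133,0,1],[0,0,0,0.05,-0.133,0,1]]'
python3 -m handwheel '[[0,0,0,0.05,-0.133,0,1],[0,0,0,0.05,-0.133,0,1],[0,0,0,0.05,-0.133,0,1],[0,0,0,0.05,-0.133,0,1],[0,0,0,0.05,-0.133,0,1],[0,0,0,0.05,-0.133,0,1],[0,0,0,0.05,-0.133,0,1],[0,0,0,0,0,0,1]]'
python3 - <<'E'
from h import *
M=ctrl.camera_model("wrist");np.save("wm.npy",np.array(M["cam_to_world"]));i=ctrl.camera("wrist");cv2.imwrite("pics/w1.png",i)
o=ctrl.get_obs();print(o["time_s"],o["eef_pos"],o["eef_rot"],M["camera_matrix"],np.round(M["cam_to_world"],3))
E
```

```text
time_s: 0.9
eef_pos: [0.312, -0.3225, 0.3049]
eef_rot: [-0.0, 1.0, 0.0, -0.0]
wrist_force: [0.4, 1.2, 0.6]
opening: 0.996
grasp_force: 0.0
time_s: 1.7
eef_pos: [0.4172, -0.0405, 0.3051]
eef_rot: [-0.001, 1.0, 0.004, 0.0]
wrist_force: [-0.6, -0.1, 0.6]
opening: 1.001
grasp_force: 0.0
1.75 [ 0.41677059 -0.04264934  0.30497787] [-1.94371159e-04  9.99995047e-01  3.12678138e-03 -3.03896227e-04] [[339.23163354   0.         257.63210385]
 [  0.         339.23163354 194.74363913]
 [  0.           0.           1.        ]] [[ 0.008  0.962  0.272  0.487]
 [-1.     0.008 -0.    -0.041]
 [-0.003 -0.272  0.962  0.437]
 [ 0.     0.     0.     1.   ]]
```

View pics/w1.png

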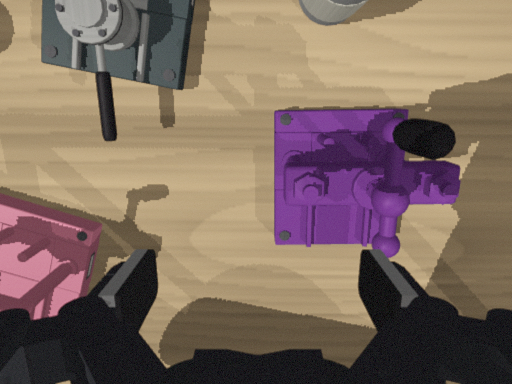

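The wrist view shows the grey yoke's handle from (103,72) to (110,137), with the purple look-alike to the right at (340,180). Finishing the traverse, then measuring.

```bash
python3 -m handwheel '[[0,0,0,0,-0.133,0,1],[0,0,0,0,-0.133,0,1],[0,0,0,0,-0.133,0,1],[0,0,0,0,-0.133,0,1],[0,0,0,0,0,0,1],[0,0,0,0,0,0,1],[0,0,0,0,0,0,1],[0,0,0,0,0,0,1]]'
python3 - <<'E'
from h import *
np.set_printoptions(precision=4,suppress=True)
M0=ctrl.camera_model("wrist");M=dict(M0,cam_to_world=np.load("wm.npy"))
print("tip,in",plane(M,(110,137),.07),plane(M,(103,75),.07))
M0=ctrl.camera_model("wrist");np.save("wm2.npy",np.array(M0["cam_to_world"]));i=ctrl.camera("wrist");cv2.imwrite("pics/w2.png",i)
o=ctrl.get_obs();print(o["time_s"],o["eef_pos"],o["eef_rot"])
E
```

```text
time_s: 2.55
eef_pos: [0.4168, 0.1131, 0.3052]
eef_rot: [0.0, 1.0, -0.001, -0.0]
wrist_force: [-0.2, 0.2, -0.4]
opening: 1.001
grasp_force: 0.0
tip,in [0.4458 0.1184 0.07  ] [0.5088 0.1186 0.07  ]
2.6 [0.4168 0.1132 0.3053] [ 0.0001  1.     -0.001  -0.    ]
```

View pics/w2.png

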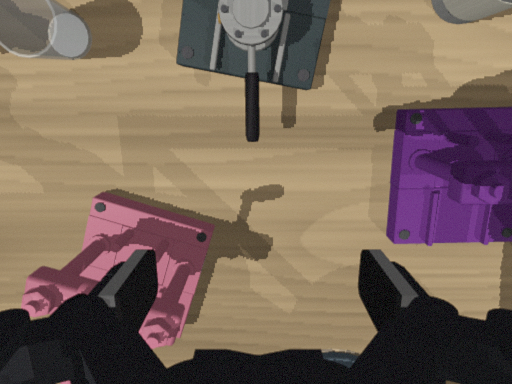

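The handle runs from (252,75) to (252,140), the boss is at about (250,12), and the base front corners are at (178,64) and (312,89).

Run:
```python
from h import *
np.set_printoptions(precision=4,suppress=True)
M=dict(ctrl.camera_model("wrist"),cam_to_world=np.load("wm2.npy"))
g=cv2.cvtColor(cv2.imread("pics/w2.png"),cv2.COLOR_BGR2GRAY)
for r in (85,100,115,130):
    c=np.where(g[r,225:280]<40)[0]+225;print(r,c.min(),c.max(),plane(M,((c.min()+c.max())/2,r),.07))
print("tip",plane(M,(252,140),.068),"boss",plane(M,(250,12),.094))
a=plane(M,(178,64),.03);b=plane(M,(312,89),.03);d=a-b;print(a,b,np.linalg.norm(d),"yaw",np.arctan2(-d[0],d[1]))
y=np.arctan2(-d[0],d[1]);print("nest",(a+b)/2+.11*np.array([np.cos(y),np.sin(y),0]))
```

```text
85 246 257 [0.4998 0.1188 0.07  ]
100 246 258 [0.4849 0.1183 0.07  ]
115 246 258 [0.4697 0.1184 0.07  ]
130 247 258 [0.454 0.118 0.07 ]
tip [0.4432 0.1186 0.068 ] boss [0.5624 0.1193 0.094 ]
[0.5239 0.2021 0.03  ] [0.4968 0.0501 0.03  ] 0.15438015625470786 yaw -0.17662946074758185
nest [0.6186 0.1068 0.03  ]
```

```bash
python3 -c "
from h import *
print(np.round(ctrl.get_obs()['q'],3))"
```

```text
[-0.011 -0.206  1.863 -0.     1.485  1.562]
```

```bash
python3 -m handwheel '[[0,0,-0.0476,0,0,0,1],[0,0,-0.0476,0,0,0,1],[0,0,-0.0476,0,0,0,1],[0,0,-0.0476,0,0,0,1],[0,0,-0.0476,0,0,0,1],[0,0,-0.0476,0,0,0,1],[0,0,-0.0476,0,0,0,1],[0,0,-0.0476,0,0,0,1]]' >/dev/null
python3 -m handwheel '[[0,0,-0.0476,0,0,0,1],[0,0,-0.0476,0,0,0,1],[0,0,-0.0476,0,0,0,1],[0,0,-0.0476,0,0,0,1],[0,0,-0.0476,0,0,0,1],[0,0,-0.0476,0,0,0,1],[0,0,-0.0476,0,0,0,1],[0,0,-0.0476,0,0,0,1]]' >/dev/null
python3 -m handwheel '[[0,0,-0.0476,0,0,0,1],[0,0,-0.0476,0,0,0,1],[0,0,-0.0476,0,0,0,1],[0,0,-0.0476,0,0,0,1],[0,0,-0.0476,0,0,0,1],[0,0,0,-0.092,0.0085,0,1],[0,0,0,-0.092,0.0085,0,1],[0,0,0,0,0,0,1]]'
```

```text
time_s: 5.0
eef_pos: [0.474, 0.1185, 0.305]
eef_rot: [0.0, 0.001, 1.0, -0.0]
wrist_force: [-0.9, 0.4, 0.4]
opening: 0.996
grasp_force: 0.0
```

```bash
python3 -m handwheel '[[0,0,0,0,0,0.135,1],[0,0,0,0,0,0.135,1],[0,0,0,0,0,0.135,1],[0,0,0,0,0,0.135,1],[0,0,0,0,0,0.135,1],[0,0,0,0,0,0.135,1],[0,0,0,0,0,0,0.7],[0,0,0,0,0,0,0.4]]'
python3 -m handwheel '[[0,0,0,0,0,0,0.2],[0,0,0,0,0,0,0.0],[0,0,0,0,0,0,0.0],[0,0,0,0,0,0,0.0],[0,0,0,0,0,0,0],[0,0,0,0,0,0,0],[0,0,0,0,0,0,0],[0,0,0,0,0,0,0]]'
```

```text
time_s: 5.8
eef_pos: [0.4714, 0.1191, 0.0626]
eef_rot: [-0.001, 0.001, 1.0, -0.0]
wrist_force: [0.3, -0.4, 0.3]
opening: 0.692
grasp_force: 0.0
time_s: 6.6
eef_pos: [0.4725, 0.1197, 0.0631]
eef_rot: [0.001, 0.0, 1.0, -0.0]
wrist_force: [-1.0, -0.9, 6.2]
opening: 0.154
grasp_force: 58.5
```

```bash
python3 -m handwheel '[[0,0,0,-0.0164,0.0,0,0],[0,0,0,-0.0164,-0.0036,0,0],[0,0,0,-0.0164,-0.0036,0,0],[0,0,0,-0.0164,-0.0036,0,0],[0,0,0,-0.0164,-0.0036,0,0],[0,0,0,-0.0164,-0.0036,0,0],[0,0,0,-0.0164,-0.0036,0,0],[0,0,0,-0.0164,-0.0036,0,0]]'
python3 -m handwheel '[[0,0,0,-0.0066,-0.0012,0,0],[0,0,0,-0.0066,-0.0012,0,0],[0,0,0,-0.0066,-0.0012,0,0],[0,0,0,0,0,0,0],[0,0,0,0,0,0,0],[0,0,0,0,0,0,0],[0,0,0,0,0,0,0],[0,0,0,0,0,0,0]]'
```

```text
time_s: 7.4
eef_pos: [0.5095, 0.1127, 0.0626]
eef_rot: [-0.002, -0.0, 1.0, 0.0]
wrist_force: [-8.3, 1.3, 12.3]
opening: 0.154
grasp_force: 59.3
time_s: 8.2
eef_pos: [0.5161, 0.1115, 0.0628]
eef_rot: [-0.001, -0.0, 1.0, 0.0]
wrist_force: [-7.6, 1.5, 9.9]
opening: 0.152
grasp_force: 59.2
```

```bash
python3 -m handwheel '[[0,0,0,-0.005,-0.0009,-0.002,0],[0,0,0,-0.005,-0.0009,0,0],[0,0,0,-0.005,-0.0009,0,0],[0,0,0,-0.005,-0.0009,0,0],[0,0,0,0,0,0,0],[0,0,0,0,0,0,0],[0,0,0,0,0,0,0],[0,0,0,0,0,0,0]]'
```

```text
time_s: 9.0
eef_pos: [0.5216, 0.1104, 0.0632]
eef_rot: [-0.002, -0.0, 1.0, 0.0]
wrist_force: [-7.6, 1.3, 9.7]
opening: 0.153
grasp_force: 59.1
```

```bash
python3 -m handwheel '[[0,0,0,-0.0033,-0.0006,0,0],[0,0,0,0,0,0,0],[0,0,0,0,0,0,0],[0,0,0,0,0,0,0],[0,0,0,0,0,0,0],[0,0,0,0,0,0,0],[0,0,0,0,0,0,0],[0,0,0,0,0,0,0]]'
```

```text
time_s: 9.8
eef_pos: [0.5225, 0.1103, 0.0632]
eef_rot: [-0.002, -0.0, 1.0, 0.0]
wrist_force: [-8.5, 1.3, 9.9]
opening: 0.154
grasp_force: 59.1
```

```bash
python3 -m handwheel '[[0,0,0,-0.0033,-0.0006,0,0],[0,0,0,0,0,0,0],[0,0,0,0,0,0,0],[0,0,0,0,0,0,0],[0,0,0,0,0,0,0],[0,0,0,0,0,0,0],[0,0,0,0,0,0,0],[0,0,0,0,0,0,0]]' | egrep 'pos|force'
```

```text
eef_pos: [0.5234, 0.1101, 0.0631]
wrist_force: [-7.8, 1.2, 10.7]
grasp_force: 59.1
```

```bash
python3 -m handwheel '[[0,0,0,-0.0033,-0.0006,0,0],[0,0,0,0,0,0,0],[0,0,0,0,0,0,0],[0,0,0,0,0,0,0],[0,0,0,0,0,0,0],[0,0,0,0,0,0,0],[0,0,0,0,0,0,0],[0,0,0,0,0,0,0]]' | egrep 'pos|force'
```

```text
eef_pos: [0.5241, 0.11, 0.0631]
wrist_force: [-9.9, 0.5, 10.5]
grasp_force: 59.2
```

```bash
python3 -m handwheel '[[0,0,0,-0.0033,-0.0006,0,0],[0,0,0,0,0,0,0],[0,0,0,0,0,0,0],[0,0,0,0,0,0,0],[0,0,0,0,0,0,0],[0,0,0,0,0,0,0],[0,0,0,0,0,0,0],[0,0,0,0,0,0,0]]' | egrep 'pos|force'
```

```text
eef_pos: [0.524, 0.1099, 0.0628]
wrist_force: [-13.3, 1.4, 14.2]
grasp_force: 59.4
```

```bash
python3 -m handwheel '[[0,0,0,-0.0033,-0.0006,0,0],[0,0,0,0,0,0,0],[0,0,0,0,0,0,0],[0,0,0,0,0,0,0],[0,0,0,0,0,0,0],[0,0,0,0,0,0,0],[0,0,0,0,0,0,0],[0,0,0,0,0,0,0]]' | egrep 'pos|force'
python3 - <<'E'
from h import *
a=ctrl.camera("scene");b=ctrl.camera("top");cv2.imwrite("pics/s3.png",a);cv2.imwrite("pics/t3.png",b)
r=lambda i:cv2.convertScaleAbs(cv2.resize(i,(400,400),interpolation=cv2.INTER_CUBIC),alpha=1.6,beta=10)
cv2.imwrite("pics/c3.png",np.hstack([r(a[170:270,205:305]),r(b[140:240,215:315])]))
E
```

```text
eef_pos: [0.524, 0.1098, 0.0626]
wrist_force: [-15.6, 1.5, 15.1]
grasp_force: 59.6
```

View pics/c3.png

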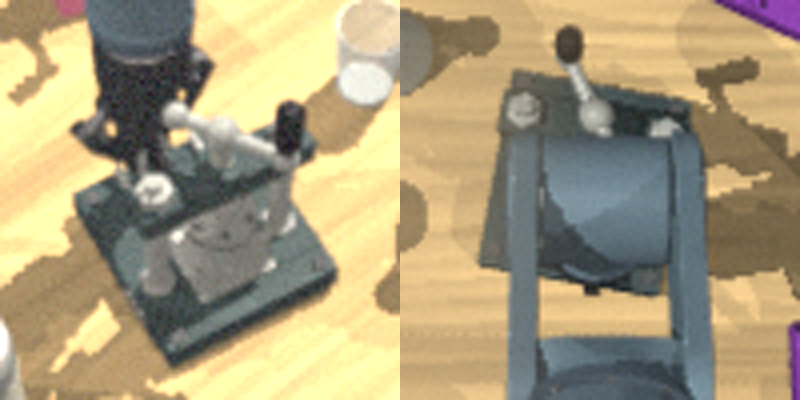

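The cell sits under the screw between the rods (scene crop (220,240)). Further steps only raise the force, so it is bedded against the pins. Releasing, rising and moving over the crank grip.

```bash
python3 -m handwheel '[[0,0,0,0.003,0,0,0.0],[0,0,0,0,0,0,0.3],[0,0,0,0,0,0,1],[0,0,0,0,0,0,1],[0,0,0,0,0,0,1],[0,0,0,0,0,0,1],[0,0,0,0,0,0,1],[0,0,0,0,0,-0.05,1]]'
python3 -m handwheel '[[0,0,0,0,0,-0.135,1],[0,0,0,0,0,-0.135,1],[0,0,0,0,0,-0.135,1],[0,0,0,0,0,-0.135,1],[0,0,0,0,0,-0.135,1],[0,0,0,0,0,-0.09,1],[0,0,0,-0.118,0.0156,0,1],[0,0,0,-0.118,0.0156,0,1]]'
python3 - <<'E'
from h import *
np.set_printoptions(precision=4,suppress=True)
M=ctrl.camera_model("wrist");np.save("wm4.npy",np.array(M["cam_to_world"]));i=ctrl.camera("wrist");cv2.imwrite("pics/w4.png",i)
b=ctrl.camera("top");s=ctrl.camera("scene");cv2.imwrite("pics/t4.png",b);cv2.imwrite("pics/s4.png",s)
c=np.hstack([i,cv2.resize(s[170:270,205:305],(384,384))])
cv2.imwrite("pics/c4.png",cv2.resize(c,(800,343)))
print(ctrl.get_obs()["eef_pos"])
E
```

```text
time_s: 13.9
eef_pos: [0.5254, 0.109, 0.0765]
eef_rot: [-0.002, 0.0, 1.0, 0.0]
wrist_force: [-0.2, -0.3, 0.8]
opening: 0.998
grasp_force: 0.0
time_s: 14.7
eef_pos: [0.5992, 0.1186, 0.3114]
eef_rot: [0.003, 0.0, 1.0, -0.0]
wrist_force: [-0.1, -1.0, 0.4]
opening: 0.997
grasp_force: 0.0
[0.5987 0.1183 0.3075]
```

View pics/c4.png

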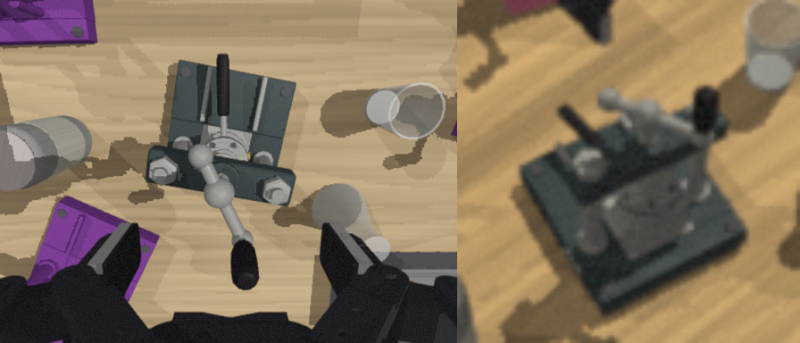

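The wrist view shows the crank hub ball at (245,215), the grip from (269,269) to (275,311), nuts at (180,193) and (308,210), and the handle tip at (249,65).

Run:
```python
from h import *
np.set_printoptions(precision=4,suppress=True)
W=dict(ctrl.camera_model("wrist"),cam_to_world=np.load("wm4.npy"));S=ctrl.camera_model("scene");T=ctrl.camera_model("top")
k=896/800
P=lambda x,y:(x*k,y*k)
a,b=plane(W,P(161,172),.174),plane(W,P(275,188),.174);print("nuts",a,b,(a+b)/2,np.linalg.norm(a-b))
s=lambda x,y:(205+(x-457)/3.43-.4,170+y/3.43-.4)
t=lambda x,y:(215+x/4-.4,140+y/4-.4)
print("hub W,S",tri(W,P(219,192),S,s(648,112)))
print("grip top W,S",tri(W,P(246,280),S,s(707,92)))
print("grip T/S",tri(W,P(243,263),S,s(706,108)))
print("grip top at z",plane(W,P(246,278),.257),"T",plane(T,t(168,40),.25))
print("handle tip",plane(W,P(222,56),.07),"in",plane(W,P(223,112),.07))
```

```text
nuts [0.6059 0.0544 0.174 ] [0.6215 0.1604 0.174 ] [0.6137 0.1074 0.174 ] 0.10715850246609397
hub W,S (array([0.6178, 0.1093, 0.1968]), [np.float64(0.0007636341022859483), np.float64(0.0007636341022860399)])
grip top W,S (array([0.664 , 0.1299, 0.2552]), [np.float64(0.0003760920800461391), np.float64(0.00037609208004620086)])
grip T/S (array([0.6641, 0.1293, 0.2337]), [np.float64(0.0011408109983870739), np.float64(0.0011408109983871426)])
grip top at z [0.6608 0.1294 0.257 ] T [0.6619 0.1292 0.25  ]
handle tip [0.4963 0.109  0.07  ] in [0.5598 0.1097 0.07  ]
```

```bash
python3 -m handwheel '[[0,0,0,-0.109,0.018,0,1],[0,0,0,-0.109,0.018,0,1],[0,0,0,0,0,0,0.5],[0,0,0,0,0,0,0.5],[0,0,0,0,0,0,0.5],[0,0,0,0,0,0,0.5],[0,0,0,0,0,0,0.5],[0,0,0,0,0,0,0.5]]'
```

```text
time_s: 15.65
eef_pos: [0.663, 0.1291, 0.308]
eef_rot: [0.0, 0.0, 1.0, 0.0]
wrist_force: [-0.3, 1.0, -0.7]
opening: 0.5
grasp_force: 0.0
```

```bash
python3 -m handwheel '[[0,0,0,-0.003,0,0.086,0.5],[0,0,0,0,0,0.086,0.5],[0,0,0,0,0,0.085,0.5],[0,0,0,0,0,0,0.4],[0,0,0,0,0,0,0],[0,0,0,0,0,0,0],[0,0,0,0,0,0,0],[0,0,0,0,0,0,0]]'
```

```text
time_s: 16.45
eef_pos: [0.6641, 0.1292, 0.2306]
eef_rot: [-0.0, 0.0, 1.0, 0.0]
wrist_force: [-1.1, 0.4, -6.3]
opening: 0.236
grasp_force: 59.3
```

Run:
```python
import numpy as np
a=np.radians(24.8-15*np.arange(25));x=.0505*np.cos(a);y=.0505*np.sin(a)
for i in range(24):print(i,"%.3f %.3f"%(-(x[i+1]-x[i])/.3,(y[i+1]-y[i])/.3))
```

```text
0 -0.013 -0.042
1 -0.002 -0.044
2 0.010 -0.043
3 0.020 -0.039
4 0.030 -0.032
5 0.037 -0.023
6 0.042 -0.013
7 0.044 -0.002
8 0.043 0.010
9 0.039 0.020
10 0.032 0.030
11 0.023 0.037
12 0.013 0.042
13 0.002 0.044
14 -0.010 0.043
15 -0.020 0.039
16 -0.030 0.032
17 -0.037 0.023
18 -0.042 0.013
19 -0.044 0.002
20 -0.043 -0.010
21 -0.039 -0.020
22 -0.032 -0.030
23 -0.023 -0.037
```

First third of a turn.

```bash
python3 -m handwheel '[[0,0,0,-0.013,-0.042,0.0011,0],[0,0,0,-0.002,-0.044,0.0011,0],[0,0,0,0.010,-0.043,0.0011,0],[0,0,0,0.020,-0.039,0.0011,0],[0,0,0,0.030,-0.032,0.0011,0],[0,0,0,0.037,-0.023,0.0011,0],[0,0,0,0.042,-0.013,0.0011,0],[0,0,0,0,0,0,0]]'
python3 - <<'E'
from h import *
b=ctrl.camera("top");s=ctrl.camera("scene");cv2.imwrite("pics/t5.png",b);cv2.imwrite("pics/s5.png",s)
S=ctrl.camera_model("scene");T=ctrl.camera_model("top");R=np.array([[.985,.174],[-.174,.985]])
for nm,m in(("S",S),("T",T)):
  for u in(0,-.03):   # tab near x local
    p=np.array([.6172,.1075])+R@[u,-.078-.011];print(nm,u,proj(m,[p[0],p[1],.013]))
print(ctrl.get_obs()["wrist_force"])
r=lambda i:cv2.resize(i,(400,400),interpolation=cv2.INTER_CUBIC)
cv2.imwrite("pics/c5.png",np.hstack([r(s[170:270,205:305]),r(b[140:240,215:315])]))
E
```

```text
time_s: 17.25
eef_pos: [0.6256, 0.059, 0.2282]
eef_rot: [-0.0, 0.0, 1.0, 0.001]
wrist_force: [-4.1, 5.7, -5.0]
opening: 0.239
grasp_force: 60.0
S 0 [234.48747636 247.20899071]
S -0.03 [230.08102597 240.05674193]
T 0 [287.62350058 182.68196437]
T -0.03 [286.25634464 191.20244761]
[-4.34581853  4.12444705 -4.01535715]
```

View pics/c5.png

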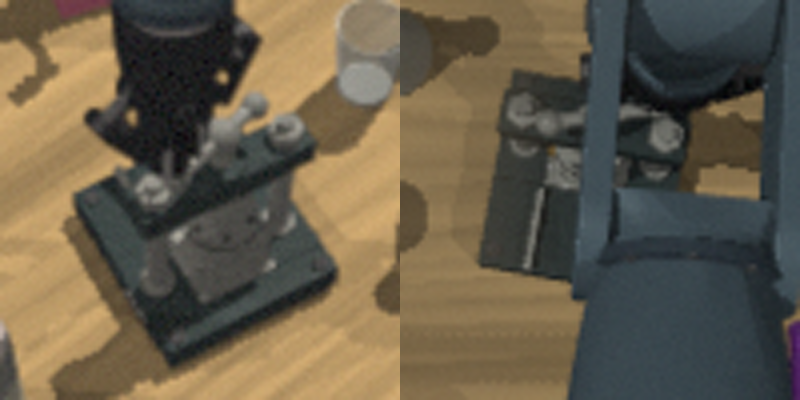

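The crank has followed, grip now at the right. The scene view keeps the base's right face clear at crop (118,300), so the tab will be seen there. I set up a detector and turn on to about 0.6 turn.

```bash
cat >> h.py <<'E'
def tab(img=None,show=True):
    S=ctrl.camera_model("scene")
    if img is None: img=ctrl.camera("scene")
    R=np.array([[.985,.174],[-.174,.985]])
    P=[proj(S,[*(np.array([.6172,.1075])+R@np.array(p)),.015]) for p in((-.1,-.082),(.05,-.082),(.05,-.1),(-.1,-.1))]
    m=np.zeros(img.shape[:2],np.uint8);cv2.fillPoly(m,[np.int32(np.round(P))],255)
    h=cv2.cvtColor(img,cv2.COLOR_BGR2HSV)
    k=(m>0)&(h[...,1]<60)&(h[...,2]>70)
    if show:
        o=ctrl.get_obs();print("TAB px",k.sum(),"of",(m>0).sum(),"minS",h[...,1][m>0].min(),"maxV",h[...,2][m>0].max(),"| t %.2f"%o["time_s"],np.round(o["eef_pos"],4),np.round(o["wrist_force"],1),"T",np.round(o["torque"],2))
E
python3 - <<'E'
from h import *
for n in("scene0","s3","s4","s5"):tab(cv2.imread(f"pics/{n}.png"))
E
python3 -m handwheel '[[0,0,0,0.044,-0.002,0.0011,0],[0,0,0,0.043,0.010,0.0011,0],[0,0,0,0.039,0.020,0.0011,0],[0,0,0,0.032,0.030,0.0011,0],[0,0,0,0.023,0.037,0.0011,0],[0,0,0,0.013,0.042,0.0011,0],[0,0,0,0.002,0.044,0.0011,0],[0,0,0,0,0,0,0]]' >/dev/null
python3 -c "from h import *;tab()"
```

```text
TAB px 0 of 275 minS 82 maxV 190 | t 17.35 [0.6257 0.059  0.2282] [-4.3  4.1 -4. ] T [ 0.74  0.78 -0.06]
TAB px 0 of 275 minS 87 maxV 200 | t 17.35 [0.6257 0.059  0.2282] [-4.3  4.1 -4. ] T [ 0.74  0.78 -0.06]
TAB px 0 of 275 minS 87 maxV 202 | t 17.35 [0.6257 0.059  0.2282] [-4.3  4.1 -4. ] T [ 0.74  0.78 -0.06]
TAB px 0 of 275 minS 92 maxV 205 | t 17.35 [0.6257 0.059  0.2282] [-4.3  4.1 -4. ] T [ 0.74  0.78 -0.06]
TAB px 0 of 275 minS 86 maxV 201 | t 18.20 [0.5686 0.1135 0.2259] [ 2.7  3.2 -8.8] T [ 0.38 -0.37 -0.03]
```

```bash
python3 -m handwheel '[[0,0,0,-0.010,0.043,0.0011,0],[0,0,0,-0.020,0.039,0.0011,0],[0,0,0,-0.030,0.032,0.0011,0],[0,0,0,0,0,0,0],[0,0,0,0,0,0,0],[0,0,0,0,0,0,0],[0,0,0,0,0,0,0],[0,0,0,0,0,0,0]]' >/dev/null
python3 -c "from h import *;tab()"
```

```text
TAB px 0 of 275 minS 89 maxV 204 | t 19.05 [0.5863 0.147  0.2249] [ 3.9  3.  -5.4] T [ 0.4  -0.49 -0.01]
```

```bash
python3 -m handwheel '[[0,0,0,-0.037,0.023,0.0011,0],[0,0,0,-0.042,0.013,0.0011,0],[0,0,0,0,0,0,0],[0,0,0,0,0,0,0],[0,0,0,0,0,0,0],[0,0,0,0,0,0,0],[0,0,0,0,0,0,0],[0,0,0,0,0,0,0]]' >/dev/null
python3 -c "from h import *;tab()"
```

```text
TAB px 0 of 275 minS 88 maxV 205 | t 19.90 [0.61   0.1578 0.2242] [ 3.6  3.8 -5.2] T [ 0.57 -0.52 -0.03]
```

```bash
python3 -m handwheel '[[0,0,0,-0.044,0.002,0.0011,0],[0,0,0,-0.043,-0.010,0.0011,0],[0,0,0,0,0,0,0],[0,0,0,0,0,0,0],[0,0,0,0,0,0,0],[0,0,0,0,0,0,0],[0,0,0,0,0,0,0],[0,0,0,0,0,0,0]]' >/dev/null
python3 -c "from h import *;tab()"
```

```text
TAB px 0 of 275 minS 90 maxV 206 | t 20.75 [0.6364 0.1552 0.2235] [ 4.7  1.9 -5.8] T [ 0.45 -0.88 -0.01]
```

```bash
python3 -m handwheel '[[0,0,0,-0.039,-0.020,0.0011,0],[0,0,0,-0.032,-0.030,0.0011,0],[0,0,0,0,0,0,0],[0,0,0,0,0,0,0],[0,0,0,0,0,0,0],[0,0,0,0,0,0,0],[0,0,0,0,0,0,0],[0,0,0,0,0,0,0]]' >/dev/null
python3 -c "from h import *;tab()"
```

```text
TAB px 0 of 275 minS 92 maxV 209 | t 21.60 [0.6577 0.1395 0.2229] [ 5.5 -1.2 -4.5] T [-0.18 -0.82  0.03]
```

```bash
python3 -m handwheel '[[0,0,0,-0.023,-0.037,0.0011,0],[0,0,0,-0.013,-0.042,0.0011,0],[0,0,0,0,0,0,0],[0,0,0,0,0,0,0],[0,0,0,0,0,0,0],[0,0,0,0,0,0,0],[0,0,0,0,0,0,0],[0,0,0,0,0,0,0]]' >/dev/null
python3 -c "from h import *;tab()"
```

```text
TAB px 0 of 275 minS 75 maxV 206 | t 22.45 [0.6679 0.1164 0.2222] [-0.8 -3.9 -1.7] T [-0.89  0.1  -0.02]
```

Run:
```python
from h import *
i=ctrl.camera("scene");cv2.imwrite("pics/s6.png",i);r=cv2.imread("pics/s4.png")
d=cv2.absdiff(i,r).max(2)[195:265,205:260]
ys,xs=np.where(d>40);print(len(ys),sorted(zip(xs+205,ys+195))[:40])
tab(i)
```

```text
91 [(np.int64(222), np.int64(259)), (np.int64(222), np.int64(260)), (np.int64(223), np.int64(258)), (np.int64(223), np.int64(259)), (np.int64(224), np.int64(259)), (np.int64(225), np.int64(255)), (np.int64(225), np.int64(256)), (np.int64(226), np.int64(254)), (np.int64(226), np.int64(255)), (np.int64(226), np.int64(256)), (np.int64(226), np.int64(257)), (np.int64(227), np.int64(254)), (np.int64(227), np.int64(255)), (np.int64(227), np.int64(256)), (np.int64(227), np.int64(257)), (np.int64(227), np.int64(258)), (np.int64(228), np.int64(254)), (np.int64(228), np.int64(255)), (np.int64(228), np.int64(256)), (np.int64(228), np.int64(257)), (np.int64(229), np.int64(254)), (np.int64(229), np.int64(255)), (np.int64(229), np.int64(256)), (np.int64(229), np.int64(257)), (np.int64(230), np.int64(255)), (np.int64(230), np.int64(256)), (np.int64(244), np.int64(216)), (np.int64(244), np.int64(219)), (np.int64(244), np.int64(220)), (np.int64(245), np.int64(216)), (np.int64(245), np.int64(217)), (np.int64(245), np.int64(218)), (np.int64(245), np.int64(219)), (np.int64(245), np.int64(220)), (np.int64(246), np.int64(198)), (np.int64(246), np.int64(199)), (np.int64(246), np.int64(200)), (np.int64(246), np.int64(201)), (np.int64(246), np.int64(216)), (np.int64(246), np.int64(217))]
TAB px 0 of 275 minS 85 maxV 209 | t 22.50 [0.6679 0.1164 0.2222] [-1.3 -4.7 -0.6] T [-0.88  0.15 -0.05]
```

Run:
```python
import cv2,numpy as np
r=lambda n:cv2.convertScaleAbs(cv2.resize(cv2.imread(n)[190:275,200:285],(400,400),interpolation=cv2.INTER_NEAREST),alpha=1.5)
cv2.imwrite("pics/c6.png",np.hstack([r("pics/s4.png"),r("pics/s6.png")]))
```

```text
(no output)
```

View pics/c6.png

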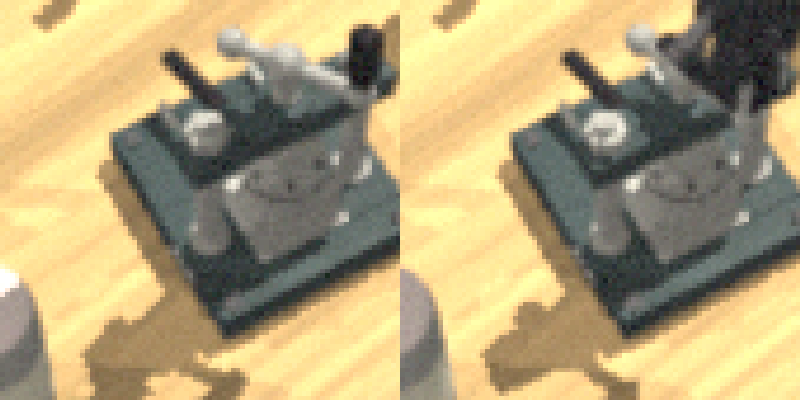

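No tab yet: the flush tab is a pale sliver at scene px (238,242), and the other changes are the crank's shadow. I continue in steps of 1/12 turn with a check after each.

```bash
sed -i 's/    k=(m>0)&/    r=cv2.imread("pics\/s6.png");print("diff",int((cv2.absdiff(img,r).max(2)[236:253,224:240]>30).sum()),end=" ")\n    k=(m>0)\&/' h.py
python3 -m handwheel '[[0,0,0,-0.002,-0.044,0.0011,0],[0,0,0,0.010,-0.043,0.0011,0],[0,0,0,0,0,0,0],[0,0,0,0,0,0,0],[0,0,0,0,0,0,0],[0,0,0,0,0,0,0],[0,0,0,0,0,0,0],[0,0,0,0,0,0,0]]' >/dev/null
python3 -c "from h import *;tab()"
```

```text
diff 7 TAB px 0 of 275 minS 89 maxV 209 | t 23.35 [0.6648 0.0895 0.2214] [-5.8 -1.9  2.5] T [-0.35  0.99 -0.03]
```

```bash
python3 -m handwheel '[[0,0,0,0.020,-0.039,0.0011,0],[0,0,0,0.030,-0.032,0.0011,0],[0,0,0,0,0,0,0],[0,0,0,0,0,0,0],[0,0,0,0,0,0,0],[0,0,0,0,0,0,0],[0,0,0,0,0,0,0],[0,0,0,0,0,0,0]]' >/dev/null
python3 -c "from h import *;tab()"
```

```text
diff 0 TAB px 0 of 275 minS 80 maxV 206 | t 24.20 [0.6494 0.0691 0.2207] [-7.3  2.9  2.8] T [0.32 1.18 0.02]
```

```bash
python3 -m handwheel '[[0,0,0,0.037,-0.023,0.0011,0],[0,0,0,0.042,-0.013,0.0011,0],[0,0,0,0,0,0,0],[0,0,0,0,0,0,0],[0,0,0,0,0,0,0],[0,0,0,0,0,0,0],[0,0,0,0,0,0,0],[0,0,0,0,0,0,0]]' >/dev/null
python3 -c "from h import *;tab()"
```

```text
diff 0 TAB px 0 of 275 minS 81 maxV 206 | t 25.05 [0.6261 0.0591 0.2201] [-4.3  4.3  2.6] T [0.73 0.82 0.01]
```

```bash
python3 -m handwheel '[[0,0,0,0.044,-0.002,0.0011,0],[0,0,0,0.043,0.010,0.0011,0],[0,0,0,0,0,0,0],[0,0,0,0,0,0,0],[0,0,0,0,0,0,0],[0,0,0,0,0,0,0],[0,0,0,0,0,0,0],[0,0,0,0,0,0,0]]' >/dev/null
python3 -c "from h import *;tab()"
```

```text
diff 0 TAB px 0 of 275 minS 96 maxV 202 | t 25.90 [0.6007 0.0617 0.2195] [-1.5  6.1 -0.2] T [ 0.88  0.27 -0.01]
```

```bash
python3 -m handwheel '[[0,0,0,0.039,0.020,0.0011,0],[0,0,0,0.032,0.030,0.0011,0],[0,0,0,0,0,0,0],[0,0,0,0,0,0,0],[0,0,0,0,0,0,0],[0,0,0,0,0,0,0],[0,0,0,0,0,0,0],[0,0,0,0,0,0,0]]' >/dev/null
python3 -c "from h import *;tab()"
```

```text
diff 0 TAB px 0 of 275 minS 93 maxV 202 | t 26.75 [0.5801 0.0764 0.2188] [ 2.3  4.2 -1. ] T [ 0.8  -0.2  -0.02]
```

```bash
python3 -m handwheel '[[0,0,0,0.023,0.037,0.0011,0],[0,0,0,0.013,0.042,0.0011,0],[0,0,0,0,0,0,0],[0,0,0,0,0,0,0],[0,0,0,0,0,0,0],[0,0,0,0,0,0,0],[0,0,0,0,0,0,0],[0,0,0,0,0,0,0]]' >/dev/null
python3 -c "from h import *;tab()"
```

```text
diff 4 TAB px 0 of 275 minS 75 maxV 204 | t 27.60 [0.5691 0.0995 0.2182] [ 4.3  3.3 -2.5] T [ 0.46 -0.69 -0.  ]
```

```bash
python3 -m handwheel '[[0,0,0,0.002,0.044,0.0011,0],[0,0,0,-0.010,0.043,0.0011,0],[0,0,0,0,0,0,0],[0,0,0,0,0,0,0],[0,0,0,0,0,0,0],[0,0,0,0,0,0,0],[0,0,0,0,0,0,0],[0,0,0,0,0,0,0]]' >/dev/null
python3 -c "from h import *;tab()"
```

```text
diff 38 TAB px 0 of 275 minS 92 maxV 202 | t 28.45 [0.5712 0.1253 0.2175] [ 2.2 -0.1 -0.4] T [-0.16 -0.25 -0.01]
```

Run:
```python
from h import *
i=ctrl.camera("scene");cv2.imwrite("pics/s7.png",i);r=cv2.imread("pics/s6.png")
d=cv2.absdiff(i,r).max(2)[230:258,218:246]
ys,xs=np.where(d>30)
for x,y in list(zip(xs+218,ys+230))[::3]:print(x,y,r[y,x],i[y,x])
```

```text
236 239 [71 71 61] [40 42 38]
231 247 [104 153 185] [ 61  90 107]
230 248 [114 171 208] [ 66  95 114]
228 249 [116 170 210] [ 96 143 172]
231 249 [108 162 196] [ 63  92 111]
229 250 [107 162 199] [ 65  94 111]
232 250 [103 155 188] [ 60  86 104]
226 251 [113 167 206] [ 75 107 131]
229 251 [100 153 185] [ 59  89 105]
232 251 [103 153 186] [ 59  86 107]
225 252 [112 167 206] [ 68 104 126]
228 252 [103 155 187] [ 60  87 105]
231 252 [103 151 185] [ 60  87 104]
223 253 [114 169 207] [ 92 139 170]
226 253 [ 99 146 178] [ 57  85 105]
229 253 [ 93 141 172] [ 59  84 106]
232 253 [ 97 144 177] [ 57  85 102]
223 254 [106 162 197] [ 71 105 127]
230 254 [ 95 141 169] [ 60  88 105]
220 255 [112 169 208] [ 95 142 174]
223 255 [105 156 193] [ 63  89 109]
219 256 [114 169 206] [ 96 142 173]
222 256 [105 157 191] [ 65  93 112]
218 257 [110 168 205] [ 96 141 172]
221 257 [103 156 191] [ 60  88 106]
```

Those changes are shadow on wood, not white. Continuing.

```bash
python3 -m handwheel '[[0,0,0,-0.020,0.039,0.0011,0],[0,0,0,-0.030,0.032,0.0011,0],[0,0,0,0,0,0,0],[0,0,0,0,0,0,0],[0,0,0,0,0,0,0],[0,0,0,0,0,0,0],[0,0,0,0,0,0,0],[0,0,0,0,0,0,0]]' >/dev/null
python3 -c "from h import *;tab()"
```

```text
diff 4 TAB px 0 of 275 minS 84 maxV 202 | t 29.35 [0.5862 0.1469 0.2168] [2.5 1.3 0.7] T [ 0.09 -0.29 -0.01]
```

```bash
python3 -m handwheel '[[0,0,0,-0.037,0.023,0.0011,0],[0,0,0,-0.042,0.013,0.0011,0],[0,0,0,0,0,0,0],[0,0,0,0,0,0,0],[0,0,0,0,0,0,0],[0,0,0,0,0,0,0],[0,0,0,0,0,0,0],[0,0,0,0,0,0,0]]' >/dev/null
python3 -c "from h import *;tab()"
```

```text
diff 91 TAB px 60 of 275 minS 30 maxV 227 | t 30.20 [0.6098 0.1578 0.2161] [1.1 3.2 1.5] T [ 0.5  -0.14  0.02]
```

The tab is out (60 white pixels). Letting go and rising clear.

```bash
python3 -m handwheel '[[0,0,0,0,0,0,0.5],[0,0,0,0,0,0,0.5],[0,0,0,0,0,0,0.5],[0,0,0,0,0,0,0.5],[0,0,0,0,0,-0.1,0.5],[0,0,0,0,0,-0.13,0.5],[0,0,0,0,0,-0.13,0.5],[0,0,0,0,0,0,0.5]]'
python3 - <<'E'
from h import *
i=ctrl.camera("scene");tab(i)
w=ctrl.camera("wrist")
cv2.imwrite("pics/c8.png",np.hstack([cv2.convertScaleAbs(cv2.resize(i[185:275,200:290],(360,360),interpolation=cv2.INTER_NEAREST),alpha=1.5),cv2.resize(w,(440,360))]))
E
```

```text
time_s: 31.0
eef_pos: [0.6126, 0.1577, 0.3316]
eef_rot: [0.006, 0.0, 1.0, 0.0]
wrist_force: [0.5, -1.1, 0.0]
opening: 0.498
grasp_force: 0.0
diff 90 TAB px 61 of 275 minS 27 maxV 223 | t 31.05 [0.6115 0.1576 0.3281] [-0.5 -0.8  0.1] T [ 0.02 -0.01 -0.02]
```

View pics/c8.png

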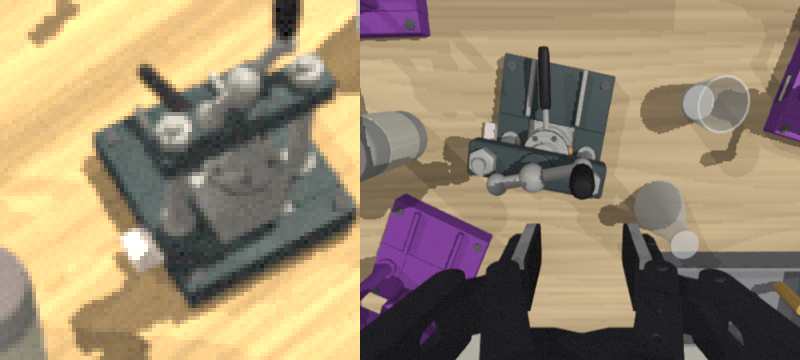

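The white tab sticks out at crop (137,248), the gripper is clear, and the can, flask and beaker stand where they were. Handing in.

```bash
python3 -c "
from bench import ctrl
print(ctrl.hand_in())"
```

```text
the job is handed in; nothing more can be done
None
```

The job is handed in at about 31 s: the cell is home against the stop pins, the screw was turned about 1.8 turns and stopped when the tab popped out, the gripper is clear, and the flask, beaker and can appear unmoved. The hand-in returned no verdict, and the screw's force on the cell could not be read directly.

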